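# Hold a worn handbrake lever five clicks up under the work lamp

### The job

The handbrake lever in the bench jig is being checked: its worn pawl still clicks on every tooth but no longer locks, so the lever springs down if let go. First move the clip-on work lamp from the rim of the parts bin onto the top edge of the jig's upright back plate, with its lamp head on the ratchet's side, and let go of it; then pull the lever up from fully down by five clicks, counted by feel and no further, and finish while still holding it steady there so that the ratchet can be looked at. Leave the loose things on the bench where they are.

Things in the scene. Friction and masses are not known exactly. Their poses are not given: they have to be found in the camera images.
- lamp_grip (a point): Point midway between the two handle plates of a black clip-on lamp: a sprung clip like a clothes peg, 95 mm tall, 24 mm wide along y, jaws down, handles up, round lamp head on the -x half. x: squeezing direction, y: along the clipped edge, z: up. Pivot 34 mm, clipped edge 50 mm, jaw tips 70 mm below this point. It starts on the bin's 5 mm front (-x) wall. 115 g.
- lamp_face (a point): Centre of the lamp head's white front face (head 34 mm across), 31 mm to -x of the clip's middle plane, 54 mm below lamp_grip; same axes. The head stays 25 mm or more below lamp_grip, also when the clip is squeezed; fingers pass above it.
- lamp_jaw (a joint): Clip opening (rad): 0 on a 5 mm plate, 0.5 squeezed to its stop, -0.15 shut on nothing. Handles (22 mm along y, up to 14 mm above lamp_grip) splay to 53 mm over all at 0; at the stop parallel, 33 mm over all, jaws 22 mm apart. Takes 8 to 12 N; grip with 30. Then both halves lean 0.25 rad, so lamp_grip (on the head half) shifts 8 mm to +x; the middle of the grip stays the jaws’ middle.
- edge (a point): Middle of the top edge of the jig's upright aluminium back plate, where the lamp goes: plate 5 mm thick (x), edge 150 mm long (y), 115 mm above the bench. z up; -x looks to the lever and ratchet (pivot 85 mm to -x). Clipped well, the lamp's axes are turned like these and lamp_grip is about 50 mm above the edge (plate 20 mm into the jaws), anywhere along it with the whole clip on.
- pivot (a point): Pivot of the handbrake lever in the jig, 75 mm above the bench; same axes as edge. The lever lies in this point's y-z plane and points to -y.
- lever_grip (a point): Centre of the lever's black ribbed round grip, 28 mm thick, 115 mm long, free all round, 200 mm from the pivot; pinch it from above across x. Axes like pivot when down, turning with the lever. Fully down the lever slopes up 0.14 rad towards -y; raised by q rad this point is 200*cos(0.14+q) mm to -y and 200*sin(0.14+q) mm above the pivot.
- lever (a joint): Lever angle (rad): 0 fully down, grows as raised. One click is 0.10 rad (20 mm at the grip): the pawl drops into the first tooth gap at 0.10, the fifth at 0.50, passing tooth tips half-way between. The upward pull needed at the grip builds up from 5-9 N to 13-20 N as each tooth is climbed and falls back suddenly at its tip: the click. It springs down if let go.
- bin: Open grey steel parts bin, 130 (x) x 170 (y) x 100 mm tall, walls 5 mm; origin at the centre of its underside; the lamp starts on its -x wall. Fixed.
- screwdriver: Loose bystander: black-handled screwdriver lying on the bench.
- wheel_nut: Loose bystander: steel wheel nut, 33 mm across, 36 mm tall.
- valve_box: Loose bystander: small cardboard box, 70 x 100 x 45 mm.
- spray_can: Loose bystander: spray can, 52 mm across, 150 mm tall.
Mind the look-alikes: they are no part of the job. Leave any pink look-alike of the part that bears lamp_grip alone.

How it is judged:
By the outcome, as a careful person would: the job done as asked, in the order asked, and still so for the second after the job is handed in, while the arm keeps its last pose, push and grip.
It also fails if it takes over 72 s, if anything falls off the work surface, if the arm or the gripper's body presses on something with over 40 N, if the wrist force passes 120 N, or if a joint passes its speed limit or range.

### The arm

A 7-joint arm with a two-finger parallel gripper is mounted at the origin on the work surface. World frame = base frame: x ahead of the robot, y to its left, z up, the work surface at z = 0. Lengths are in mm, angles in rad, forces in N, time in s.
With the tool pointing down it reaches from about 400 to 875 mm from the base axis. Payload 4.4 kg.
Tool frame: the origin (TCP) lies midway between the tips of the shut fingers; the grasp point (between the pads) lies 19 mm behind it; x points along the fingers, z is the direction in which the jaws open and shut, and the axes are right-handed (so a half turn about x gives the same grasp; the last joint's range is limited). The gripper opens to 85 mm and grips with 20 to 120 N. Pads are 22 mm wide; open, the fingers measure 114 mm over their backs; the gripper's body (76 mm by 85 mm) begins 54 mm behind the grasp point. The pads swing forward as they close: fully open they stand 13 mm farther back than shut.
Start: joints at [-1.214, 0.628, 0.038, 1.517, -0.027, 0.996, -0.02], TCP at [266.684, 592.788, 231.313] pointing down, gripper open.
Joint ranges: [-3.06, 3.06], [-0.37, 2.12], [-1.25, 1.32], [0.18, 2.47], [-1.1, 4.24], [0.23, 1.98], [-2.94, 2.94]. Speed limits (rad/s): [2.57, 2.57, 3.14, 3.14, 3.14, 3.14, 3.14].

### API

Orientations are given as [roll, pitch, yaw] about the fixed x, y, z axes, in that order (R = Rz(yaw) Ry(pitch) Rx(roll)).
In Python, from cell import ctrl gives the robot as it stands. The module is installed in compiled form; this text tells all that it offers.
- The arm moves only by the tool servo_tool, never from a script. Its argument "rows" is a list of rows, each an object of numbers: "dx", "dy", "dz": the shift along the tool's x, y, z in units of 750 mm (1.0 is 750 mm); "wx", "wy", "wz": the turn, a rotation vector about the tool's x, y, z in units of 6 degrees (1.0 is 6 degrees); "fingers": the closure, from 0 (fully open) to 1 (shut). In form: [{"dx": .., "dy": .., "dz": .., "wx": .., "wy": .., "wz": .., "fingers": ..}, ...]. A call has 1 to 5 rows; each row shifts and turns the commanded pose from where the row before left it, along the tool's axes as they then stand; what a row does not reach is not made up. A row lasts 1/8 s, in which the tool goes at most 62.5 mm and 10.7 degrees, less where a joint would pass 70% of its speed; a pose out of reach is approached as far as the arm can. A call with a number of a shift or a turn outside -1 to 1 is refused whole. A call with a gripper value outside its range is refused whole. The fingers move at their own pace and stop on an object; the grip force is fixed at half the most. Time passes only in rows, so rows that do not move let the fingers close. It gives the time, the measured TCP pose, the force and the opening at its end, in the units of the state.
- ctrl.read_state(): the state, without advancing time (a new reading comes with each control period).
- ctrl.get_image(name): name is "side" or "top"; returns the picture (420x560x3 uint8, red, green, blue); there is no depth.
- ctrl.camera_info(name): a dict with "fovy" (degrees; the focal length in pixels is half the picture's height over the tangent of half this angle, whatever the lens; pixels are square), "cx", "cy" (the principal point, pixels), "R" (3x3) and "t" (3): a world point X has camera coordinates R X + t. Camera axes: x right, y down, z forward; pixel columns grow to the right and rows downward; lengths in mm; the calibration is good to about 2 mm. A picture is of the moment at which its call begins. camera_info takes no time and is no camera call.
- ctrl.finish_job(): hands the job in, once; it reports no verdict.
Trained networks look in the newest picture that a camera, given by its name, has taken for a name from the list of things; names that differ only in an ending like _2 or _b are one class to them, and where a whole thing is asked for, a point or a joint stands for the part that bears it (a point fixed in the world has none). Each returns a list of dicts, best first, with "conf" (0 to 1); they miss things now and then, are a little off and sometimes report something else, mostly with a low value. They report only what shows in the picture. A call takes as long as a camera call. They do not tell look-alikes from the thing itself.
- ctrl.search_frame(label, camera): "extent" ([centre column, centre row, width, height] in pixels, round what is visible of it).
- ctrl.silhouettes(label, camera): "region" (420x560 bool, what is visible of it) and "extent" ([centre column, centre row, width, height] in pixels, round what is visible of it).
- ctrl.mark_of(label, camera): "point" ([column, row] in pixels: a listed point, or the origin of a listed thing).
The state is a dict: "clock": time; "qpos": joint angles; "qd": joint speeds; "tau": joint torques, N m; "eef_pos": TCP position; "tool_rot": TCP orientation; "force": force on the tool from outside, world axes, zero at the start; "torque": the same for the moment, N m; "width": finger opening in mm.
Only numpy, scipy, OpenCV 4.12 (cv2) and the standard library are available. Lean on these libraries where they do the work, as an engineer would, in place of code of your own. Each camera call takes 0.05 s, during which the arm holds its last target.

## Working session

There is one attempt and no reset: what is moved stays moved. The work goes in short steps, Python scripts to look and compute and a tool call to move; the robot and the scene stay as the last step left them, time stands still between calls to the robot, and variables do not carry over. Pictures are saved under pics/ and viewed, and the job is handed in when it is done.

Besides the shell and the picture viewer there is one more tool, called after "Call:" as a command line: name --argument value ..., lists and objects as JSON in quotes. servo_tool: Moves the arm, as the interface text tells. Its arguments: {"type":"object","properties":{"rows":{"type":"array"}},"required":["rows"]}

```bash
mkdir -p pics; cat > h.py <<'E'
from cell import ctrl
import numpy as np, cv2
def save(cam,name,crop=None,s=1):
    im=ctrl.get_image(cam)
    if crop: im=im[crop[1]:crop[3],crop[0]:crop[2]]
    if s!=1: im=cv2.resize(im,None,fx=s,fy=s,interpolation=cv2.INTER_CUBIC)
    cv2.imwrite('pics/'+name+'.png',im[:,:,::-1])
def K(cam):
    c=ctrl.camera_info(cam); f=210/np.tan(np.radians(c['fovy'])/2)
    return f,c['cx'],c['cy'],np.array(c['R']),np.array(c['t'])
def ray(cam,p):
    f,cx,cy,R,t=K(cam); d=R.T@np.array([(p[0]-cx)/f,(p[1]-cy)/f,1]); return -R.T@t,d/np.linalg.norm(d)
def atz(cam,p,z):
    o,d=ray(cam,p); return o+d*(z-o[2])/d[2]
def tri(p1,p2):
    a,d=ray('side',p1); b,e=ray('top',p2)
    s=np.linalg.lstsq(np.c_[d,-e],b-a,rcond=None)[0]
    x,y=a+d*s[0],b+e*s[1]; return (x+y)/2,np.linalg.norm(x-y)
def proj(cam,X):
    f,cx,cy,R,t=K(cam); c=R@np.array(X)+t; return np.array([cx+f*c[0]/c[2],cy+f*c[1]/c[2]])
E
python3 - <<'E'
from h import *
np.set_printoptions(precision=1,suppress=True)
save('side','s0'); save('top','t0')
s=ctrl.read_state(); print(s)
for c in ('side','top'):
    f,cx,cy,R,t=K(c); print(c,f,cx,cy,-R.T@t,R[2], ctrl.camera_info(c).keys())
for l in ['lamp_grip','lamp_face','edge','pivot','lever_grip','bin']:
    for c in ('side','top'):
        print(l,c,[(np.round(d['point']),round(d['conf'],2)) for d in ctrl.mark_of(l,c)])
E
```

```text
{'clock': 0.1, 'qpos': array([-1.2,  0.6,  0. ,  1.5, -0. ,  1. , -0. ]), 'qd': array([ 0., -0.,  0., -0., -0.,  0., -0.]), 'tau': array([  0. , -56.5,   1.2, -19.4,   0. ,   0. ,   0. ]), 'eef_pos': array([266.4, 592.3, 230.5]), 'tool_rot': array([-3.1,  1.6, -2. ]), 'force': array([-0.1,  0.3,  0.4]), 'torque': array([-0., -0., -0.]), 'width': 85.32060008462597}
side 470.00412414448044 276.4717041202487 211.42538530111398 [ 535.9 -722.2  709.7] [ 0.   0.8 -0.6] dict_keys(['fovy', 'cx', 'cy', 'R', 't'])
top 403.71681813125014 269.7727004681038 204.84493416201295 [ 505.4  137.1 1043.3] [ 0.1 -0.  -1. ] dict_keys(['fovy', 'cx', 'cy', 'R', 't'])
lamp_grip side [(array([201., 152.]), 0.86), (array([235., 151.]), 0.77)]
lamp_grip top [(array([119., 287.]), 0.62), (array([173., 248.]), 0.55)]
lamp_face side [(array([219., 170.]), 0.86), (array([194., 172.]), 0.79)]
lamp_face top [(array([178., 261.]), 0.9), (array([365., 135.]), 0.73), (array([135., 290.]), 0.62)]
edge side [(array([292., 234.]), 0.92)]
edge top [(array([310., 193.]), 0.8)]
pivot side [(array([247., 255.]), 0.6)]
pivot top [(array([320., 232.]), 0.74)]
lever_grip side [(array([238., 323.]), 0.57)]
lever_grip top [(array([400., 240.]), 0.71)]
bin side [(array([256., 192.]), 0.77)]
bin top [(array([177., 221.]), 0.63)]
```

View pics/s0.png

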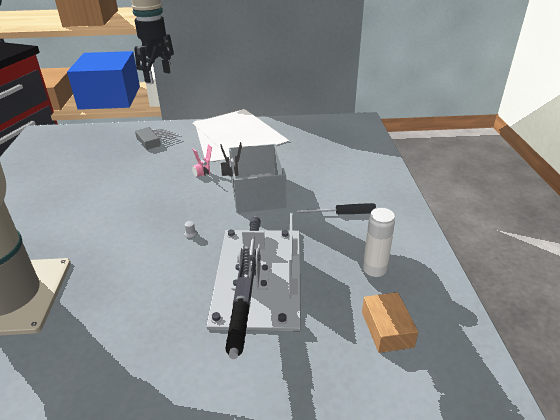

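View pics/t0.png

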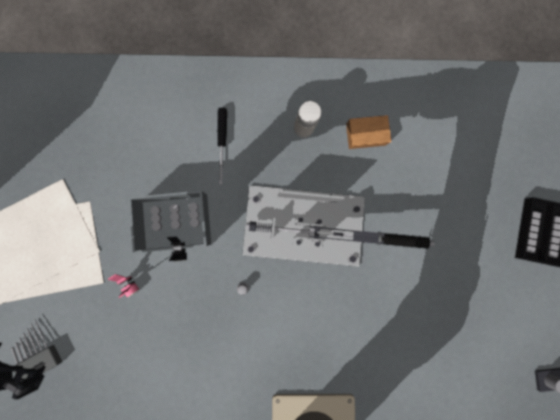

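```bash
python3 - <<'E'
from h import *
np.set_printoptions(precision=4,suppress=True)
s=ctrl.read_state(); print(s['eef_pos'],s['tool_rot'],s['clock'])
print('grip',tri((201,152),(119,287)),tri((235,151),(173,248)),tri((201,152),(173,248)),tri((235,151),(119,287)))
print('face',tri((219,170),(178,261)),tri((194,172),(135,290)))
print('edge',tri((292,234),(310,193)),'pivot',tri((247,255),(320,232)),'lg',tri((238,323),(400,240)),'bin',tri((256,192),(177,221)))
save('side','s1',(160,110,340,350),2.4); save('top','t1',(80,130,460,320),2)
E
```

```text
[266.6929 592.7894 231.3485] [0.1937 1.5707 1.3416] 0.7
grip (array([375.8872, 470.1316,  65.1884]), np.float64(3.5032302914414757)) (array([475.6813, 328.8828, 140.4127]), np.float64(11.52465202110738)) (array([433.9641, 322.9402, 146.6493]), np.float64(72.93981009623994)) (array([425.5036, 462.9401,  75.4187]), np.float64(99.15694311400317))
face (array([437.2354, 327.554 ,  87.8137]), np.float64(0.8920628854974487)) (array([356.7666, 447.6505,  13.3568]), np.float64(6.191974258384148))
edge (array([598.7849,  21.1001, 111.7634]), np.float64(2.088169199547387)) pivot (array([507.2376,  -6.01  ,  85.1151]), np.float64(0.5628059786359216)) lg (array([ 490.8125, -192.554 ,   98.754 ]), np.float64(1.6872090793080412)) bin (array([531.2037, 349.7157,   0.4429]), np.float64(4.520106378289738))
```

View crops.

Candidates for the lamp: the black clip on the bin's near rim (side 231,158; top 176,248), and the pink one lying on the bench (side 202,163; top 125,286). By its description and its place on the bin's -x wall, the black one is the lamp. I'll check it in a crop.

```bash
python3 - <<'E'
from h import *
a=ctrl.get_image('side');b=ctrl.get_image('top')
f=lambda im,c,s:cv2.resize(im[c[1]:c[3],c[0]:c[2]],None,fx=s,fy=s,interpolation=cv2.INTER_CUBIC)
cv2.imwrite('pics/c1.png',np.hstack([f(a,(180,130,300,220),3.3),f(b,(100,180,220,270),3.3)])[:,:,::-1])
cv2.imwrite('pics/c2.png',f(a,(190,200,330,370),3.5)[:,:,::-1])
cv2.imwrite('pics/c3.png',f(b,(230,170,450,280),3.6)[:,:,::-1])
for l in ['lamp_grip','edge','pivot','lever_grip','bin']:
    for c in ('side','top'):
        print(l,c,[(np.round(d['point'],1),round(d['conf'],2)) for d in ctrl.mark_of(l,c)])
E
```

```text
lamp_grip side [(array([202.9, 150.7]), 0.7)]
lamp_grip top [(array([118.8, 285.6]), 0.81), (array([175.6, 248.6]), 0.67), (array([402.5, 240.5]), 0.49)]
edge side [(array([291.1, 236.6]), 0.79)]
edge top [(array([312.8, 194.7]), 0.81)]
pivot side [(array([244.6, 254. ]), 0.59)]
pivot top [(array([313.3, 230.5]), 0.82)]
lever_grip side [(array([238.3, 321.2]), 0.97)]
lever_grip top [(array([402.4, 239. ]), 0.77)]
bin side [(array([259.3, 193. ]), 0.8)]
bin top [(array([176.8, 221. ]), 0.83)]
```

View pics/c1.png

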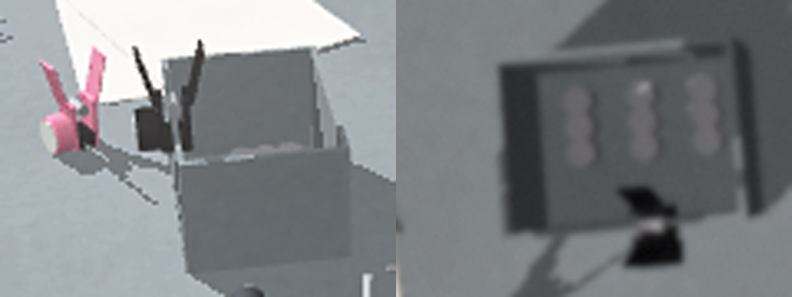

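View pics/c2.png

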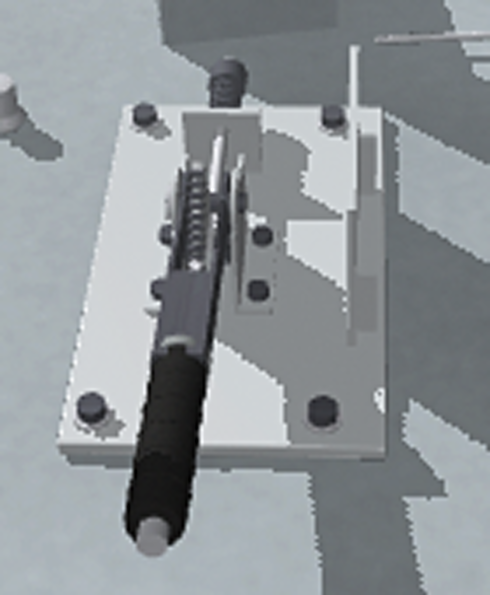

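View pics/c3.png

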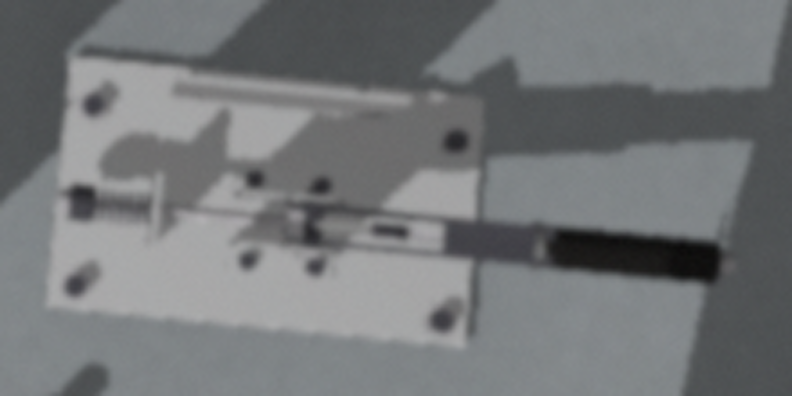

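```bash
python3 - <<'E'
from h import *
np.set_printoptions(precision=2,suppress=True)
L=atz('top',(278.6,194.4),115);R_=atz('top',(345.3,199.2),115);print('edge ends',L,R_,np.linalg.norm(L-R_),(L+R_)/2)
d=R_-L;print('yaw',np.arctan2(d[0],-d[1]))
print(proj('side',L),proj('side',R_))
L=atz('top',(134,250.3),100);R_=atz('top',(207,245),100);d=R_-L;print('bin front',L,R_,np.linalg.norm(d),'yaw',np.arctan2(d[0],-d[1]))
for e in [(313,194.7),(310,193)]:print('edge mark',atz('top',e,115))
for e in [(291.1,236.6),(292,234)]:print('edge mark side',atz('side',e,115))
for e in [(402.4,239.),(400,240)]:print('lg',atz('top',e,75+28))
print('lg s',atz('side',(238.3,321.2),103))
print('pv',atz('side',(245,254),75),atz('top',(313.3,230.5),75),atz('top',(320,232),75))
print('lampgrip s',atz('side',(230,150),150),'jaw top',atz('top',(175.6,248.6),150),atz('top',(173,248),150))
for c,l in [('side','lamp_grip'),('top','lamp_grip'),('top','lever_grip'),('side','lever_grip')]:
  for o in ctrl.silhouettes(l,c):
    m=o['region'];ys,xs=np.nonzero(m);C=np.cov(xs,ys);w,v=np.linalg.eigh(C);print(c,l,o['conf'],np.round(o['extent']),m.sum(),xs.mean(),ys.mean(),v[:,1])
    if c=='top' and 'lever' in l:
        k=v[:,1]; p=np.array([xs.mean(),ys.mean()]);a=atz('top',p-20*k,100);b=atz('top',p+20*k,100);dd=b-a;print('lever dir',dd,(a+b)/2,np.arctan(dd[0]/-dd[1]))
E
```

```text
edge ends [593.51  94.28 115.  ] [583.72 -60.54 115.  ] 155.12794230196482 [588.61  16.87 115.  ]
yaw -0.06319421550274805
[286.27 211.77] [287.07 260.14]
bin front [462.55 426.6  100.  ] [475.69 259.09 100.  ] 168.02348461255937 yaw 0.07826679856651299
edge mark [593.52  14.56 115.  ]
edge mark [597.41  21.52 115.  ]
edge mark side [597.     9.03 115.  ]
edge mark side [599.49  17.2  115.  ]
lg [ 492.41 -196.82  103.  ]
lg [ 490.04 -191.12  103.  ]
lg s [ 492.42 -192.39  103.  ]
pv [502.41   8.98  75.  ] [511.03   8.62  75.  ] [507.54  -7.51  75.  ]
lampgrip s [469.88 317.26 150.  ] jaw top [469.02 321.   150.  ] [470.3  326.69 150.  ]
side lamp_grip 0.82 [234. 160.  22.  35.] 402 229.40796019900498 163.19402985074626 [-0.16  0.99]
side lamp_grip 0.57 [202. 161.  24.  30.] 313 202.5814696485623 163.8594249201278 [-0.34  0.94]
top lamp_grip 0.64 [224. 148.  10.  79.] 460 221.20217391304348 133.30652173913043 [-0.02  1.  ]
top lamp_grip 0.61 [179. 251.  21.  25.] 390 177.32564102564103 249.65128205128204 [0.25 0.97]
top lamp_grip 0.55 [374. 240. 117.  17.] 898 389.06458797327394 238.5467706013363 [-1.   -0.09]
top lamp_grip 0.53 [125. 288.  22.  23.] 325 125.40307692307692 284.6830769230769 [-0.74 -0.67]
top lever_grip 0.83 [392. 238.  84.  23.] 882 391.9591836734694 238.58616780045352 [-1.  -0.1]
lever dir [ 8.59 94.02  0.  ] [ 493.18 -173.23  100.  ] -0.09109906333774337
```

```bash
cat > ov.py <<'E'
from h import *
import sys
def Rz(a): return np.array([[np.cos(a),-np.sin(a),0],[np.sin(a),np.cos(a),0],[0,0,1]])
def draw(img,cam,pts,o,s,col,closed=True):
    p=np.array([(proj(cam,X)-np.array(o)+.5)*s for X in pts]); cv2.polylines(img,[np.round(p).astype(int)],closed,col,1)
def box(c,yaw,hx,hy,z0,z1):
    c=np.array([c[0],c[1],0]); out=[]
    for z in (z0,z1): out.append([c+Rz(yaw)@np.array([a*hx,b*hy,0])+[0,0,z] for a,b in((-1,-1),(1,-1),(1,1),(-1,1))])
    return out
def overlay(name,edge,eyaw,lamp,lyaw,pivot,q=0):
    ims={}
    for cam,c,s in(('side',(185,130,325,250),4),('top',(110,180,230,270),4),('top',(240,170,360,270),4)):
        im=ctrl.get_image(cam)[c[1]:c[3],c[0]:c[2]]
        im=cv2.resize(im,None,fx=s,fy=s,interpolation=cv2.INTER_CUBIC).copy()
        o=c[:2]
        for b in box(edge,eyaw,2.5,75,115,115)[:1]: draw(im,cam,b,o,s,(255,0,0))
        l=np.array(lamp)
        for sg in(-1,1):
            P=[l+Rz(lyaw)@np.array([sg*26.5,y,14]) for y in(-11,11)]+[l+Rz(lyaw)@np.array([sg*5,y,-34]) for y in(11,-11)]
            draw(im,cam,P,o,s,(0,255,0))
        fc=l+Rz(lyaw)@np.array([-31,0,-54])
        draw(im,cam,[fc+Rz(lyaw)@np.array([0,17*np.cos(t),17*np.sin(t)]) for t in np.linspace(0,6.3,20)],o,s,(0,255,255))
        draw(im,cam,box(l+Rz(lyaw)@np.array([0,0,0]),lyaw,2.5,40,100,100)[0],o,s,(255,255,0))
        ims[cam+str(c[0])]=im
    for k,v in ims.items(): cv2.imwrite('pics/%s_%s.png'%(name,k),v[:,:,::-1])
E
python3 - <<'E'
from ov import *
overlay('o1',(597,15),-0.065,(472,322,150),0.078,None)
E
```

```text
(no output)
```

View pics/o1_side185.png

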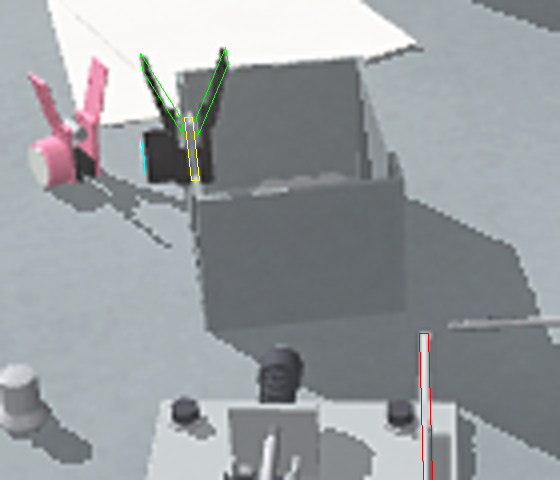

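View pics/o1_top110.png

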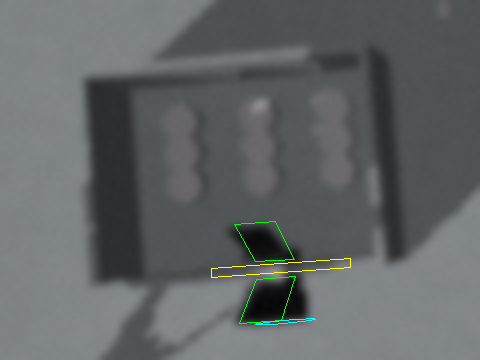

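View pics/o1_top240.png

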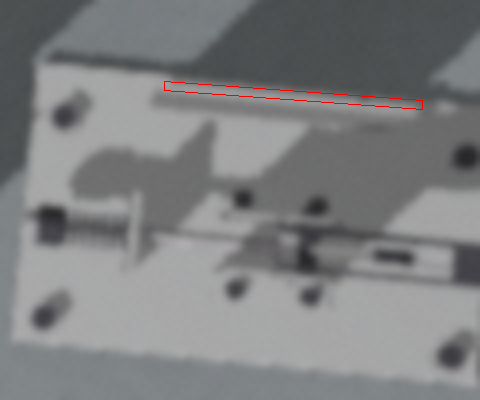

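```bash
cat > mv.py <<'E'
from h import *
from scipy.spatial.transform import Rotation as Ro
def plan(p,yaw,pitch=0):
    # tool x down, z along local +-x rotated yaw ; prints delta in tool units
    s=ctrl.read_state(); R=Ro.from_euler('xyz',s['tool_rot']).as_matrix()
    zt=np.array([np.cos(yaw),np.sin(yaw),0]); xt=np.array([0,0,-1.])
    if pitch: xt=Ro.from_rotvec(-zt*pitch).apply(xt)  # pitch: tilt with the lever
    if zt@R[:,2]<0: zt=-zt
    T=np.c_[xt,np.cross(zt,xt),zt]
    w=Ro.from_matrix(R.T@T).as_rotvec()
    d=R.T@(np.array(p)-s['eef_pos'])
    np.set_printoptions(precision=4,suppress=True)
    print('clock',s['clock'],'pos',s['eef_pos'],'F',s['force'],'w',s['width']);print('R',R.tolist())
    print('d units',d/750,'w units',np.degrees(w)/6)
E
python3 -c "
from mv import *
plan((473,321,231),0.078)"
```

```text
clock 1.75 pos [266.6697 592.8104 231.3291] F [ 0.0033 -0.0428 -0.2754] w 85.54485638448193
R [[-2.8897619876289138e-05, -0.9119644503130647, 0.4102692293240098], [7.940499043113114e-05, 0.4102692261092995, 0.9119644487602154], [-0.9999999964298874, 5.893102620968538e-05, 6.055872430765774e-05]]
d units [ 0.0004 -0.3996 -0.2176] w units [10.2182  0.0002 -0.0008]
```

Call:
servo_tool --rows '[{"wx": 1}, {"wx": 1}, {"wx": 1}, {"wx": 1}, {"wx": 1}]'

```text
schema error: expected keys dx, dy, dz, wx, wy, wz, fingers
```

Call:
servo_tool --rows '[{"wx": 1}, {"wx": 1}, {"wx": 1}, {"wx": 1}, {"wx": 1.0}]'

```text
schema error: expected keys dx, dy, dz, wx, wy, wz, fingers
```

Call:
servo_tool --rows '[{"wx": 0.2}, {}, {}]'

```text
schema error: expected keys dx, dy, dz, wx, wy, wz, fingers
```

```bash
python3 -c "
from mv import *
plan((473,321,231),0.078)"
```

```text
clock 1.75 pos [266.6697 592.8104 231.3291] F [ 0.0033 -0.0428 -0.2754] w 85.54485638448193
R [[-2.8897619876289138e-05, -0.9119644503130647, 0.4102692293240098], [7.940499043113114e-05, 0.4102692261092995, 0.9119644487602154], [-0.9999999964298874, 5.893102620968538e-05, 6.055872430765774e-05]]
d units [ 0.0004 -0.3996 -0.2176] w units [10.2182  0.0002 -0.0008]
```

All keys are required.

Call:
servo_tool --rows '[{"dx": 0, "dy": 0, "dz": 0, "wx": 1, "wy": 0, "wz": 0, "fingers": 0}, {"dx": 0, "dy": 0, "dz": 0, "wx": 1, "wy": 0, "wz": 0, "fingers": 0}, {"dx": 0, "dy": 0, "dz": 0, "wx": 1, "wy": 0, "wz": 0, "fingers": 0}, {"dx": 0, "dy": 0, "dz": 0, "wx": 1, "wy": 0, "wz": 0, "fingers": 0}, {"dx": 0, "dy": 0, "dz": 0, "wx": 1, "wy": 0, "wz": 0, "fingers": 0}]'

```text
clock: 2.38
eef_pos: [266.6, 592.8, 231.3]
tool_rot: [1.765, 1.571, 2.386]
force: [-0.1, 0.1, -0.4]
width: 85.3
```

Call:
servo_tool --rows '[{"dx": 0, "dy": 0, "dz": 0, "wx": 1, "wy": 0, "wz": 0, "fingers": 0}, {"dx": 0, "dy": 0, "dz": 0, "wx": 1, "wy": 0, "wz": 0, "fingers": 0}, {"dx": 0, "dy": 0, "dz": 0, "wx": 1, "wy": 0, "wz": 0, "fingers": 0}, {"dx": 0, "dy": 0, "dz": 0, "wx": 1, "wy": 0, "wz": 0, "fingers": 0}, {"dx": 0, "dy": 0, "dz": 0, "wx": 1, "wy": 0, "wz": 0, "fingers": 0}]'

```text
clock: 3.0
eef_pos: [266.6, 592.8, 231.3]
tool_rot: [2.622, 1.571, 2.719]
force: [0.8, -0.2, -0.0]
width: 85.6
```

Call:
servo_tool --rows '[{"dx": 0, "dy": 0, "dz": 0, "wx": 0.2, "wy": 0, "wz": 0, "fingers": 0}, {"dx": 0, "dy": 0, "dz": 0, "wx": 0, "wy": 0, "wz": 0, "fingers": 0}, {"dx": 0, "dy": 0, "dz": 0, "wx": 0, "wy": 0, "wz": 0, "fingers": 0}]'

```text
clock: 3.38
eef_pos: [266.7, 592.8, 231.3]
tool_rot: [2.502, 1.571, 2.583]
force: [-1.6, 0.9, -0.2]
width: 85.4
```

```bash
python3 -c "
from mv import *
plan((473,321,231),0.078)"
```

```text
clock 3.375 pos [266.7087 592.7717 231.3292] F [-1.5544  0.9298 -0.1978] w 85.35860855453154
R [[-0.00010239077420565179, -0.08071514095143101, 0.996737204852573], [6.398374992344635e-05, 0.996737207508331, 0.08071514773928394], [-0.9999999927111046, 7.20394705218258e-05, -9.68922369627423e-05]]
d units [ 0.0004 -0.3834  0.2449] w units [ 0.0268 -0.0009 -0.0007]
```

Call:
servo_tool --rows '[{"dx": 0, "dy": -0.055, "dz": 0.035, "wx": 0, "wy": 0, "wz": 0, "fingers": 0}, {"dx": 0, "dy": -0.055, "dz": 0.035, "wx": 0, "wy": 0, "wz": 0, "fingers": 0}, {"dx": 0, "dy": -0.055, "dz": 0.035, "wx": 0, "wy": 0, "wz": 0, "fingers": 0}, {"dx": 0, "dy": -0.055, "dz": 0.035, "wx": 0, "wy": 0, "wz": 0, "fingers": 0}, {"dx": 0, "dy": -0.055, "dz": 0.035, "wx": 0, "wy": 0, "wz": 0, "fingers": 0}]'

```text
clock: 4.0
eef_pos: [414.9, 396.4, 231.6]
tool_rot: [0.879, 1.57, 0.96]
force: [1.3, 0.7, 0.0]
width: 85.6
```

Call:
servo_tool --rows '[{"dx": 0, "dy": -0.055, "dz": 0.035, "wx": 0, "wy": 0, "wz": 0, "fingers": 0}, {"dx": 0, "dy": -0.053, "dz": 0.035, "wx": 0, "wy": 0, "wz": 0, "fingers": 0}, {"dx": 0, "dy": 0, "dz": 0, "wx": 0, "wy": 0, "wz": 0, "fingers": 0}, {"dx": 0, "dy": 0, "dz": 0, "wx": 0, "wy": 0, "wz": 0, "fingers": 0}]'

```text
clock: 4.5
eef_pos: [472.4, 321.7, 231.3]
tool_rot: [2.088, 1.57, 2.168]
force: [0.2, 1.2, -0.0]
width: 85.7
```

```bash
python3 -c "
from mv import *
plan((473,321,131),0.078)
save('side','s2',(160,60,320,220),3.5)"
```

```text
clock 4.5 pos [472.3825 321.7074 231.31  ] F [ 0.1939  1.1782 -0.0051] w 85.70787360674746
R [[-0.0006195376168413591, -0.08022165225811363, 0.9967768570157112], [0.0009101606757201675, 0.9967765902137893, 0.08022219648772849], [-0.999999393890159, 0.0009569277661534287, -0.0005445259999976582]]
d units [ 0.1337 -0.0011  0.0008] w units [ 0.022  -0.0052 -0.0091]
```

View pics/s2.png

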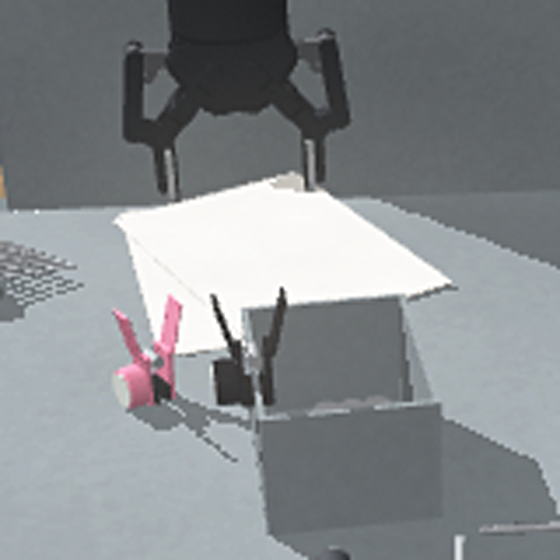

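The gripper stands squarely over the black lamp (handles at crop 215–285, 295). Next I'll descend and squeeze.

Call:
servo_tool --rows '[{"dx": 0.045, "dy": -0.001, "dz": 0.001, "wx": 0, "wy": 0, "wz": 0, "fingers": 0}, {"dx": 0.04, "dy": 0, "dz": 0, "wx": 0, "wy": 0, "wz": 0, "fingers": 0}, {"dx": 0.03, "dy": 0, "dz": 0, "wx": 0, "wy": 0, "wz": 0, "fingers": 0}, {"dx": 0.019, "dy": 0, "dz": 0, "wx": 0, "wy": 0, "wz": 0, "fingers": 0}, {"dx": 0, "dy": 0, "dz": 0, "wx": 0, "wy": 0, "wz": 0, "fingers": 0}]'

```text
clock: 5.18
eef_pos: [472.5, 321.1, 130.0]
tool_rot: [-2.837, 1.569, -2.755]
force: [0.0, -0.2, 0.3]
width: 85.4
```

Call:
servo_tool --rows '[{"dx": 0, "dy": 0, "dz": 0, "wx": 0, "wy": 0, "wz": 0, "fingers": 0.3}, {"dx": 0, "dy": 0, "dz": 0, "wx": 0, "wy": 0, "wz": 0, "fingers": 0.35}, {"dx": 0, "dy": 0, "dz": 0, "wx": 0, "wy": 0, "wz": 0, "fingers": 0.4}]'

```text
clock: 5.55
eef_pos: [473.4, 320.7, 131.4]
tool_rot: [1.408, 1.57, 1.488]
force: [-0.6, -0.0, 0.4]
width: 51.2
```

```bash
python3 -c "
from mv import *
plan((473,321,131),0.078)
save('side','s3',(160,60,320,220),3.5)"
```

```text
clock 5.55 pos [473.4142 320.6616 131.4242] F [-0.6082 -0.026   0.3788] w 51.192390489190366
R [[5.6397383810025126e-05, -0.0799155276972564, 0.9968016378659319], [0.0006828946670581135, 0.9968014101021813, 0.07991547079994524], [-0.9999997652370769, 0.0006762034991343799, 0.000110790879387479]]
d units [ 0.0006  0.0005 -0.0005] w units [ 0.0191  0.0011 -0.0065]
```

View pics/s3.png

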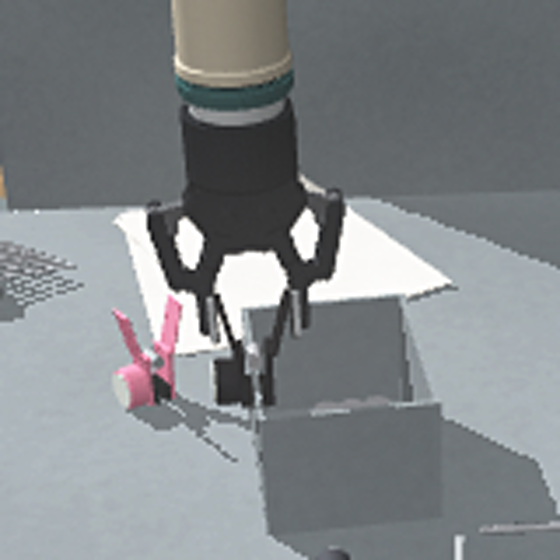

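Both fingers straddle the handles evenly at crop (205,320) and (300,315). Now closing.

Call:
servo_tool --rows '[{"dx": 0, "dy": 0, "dz": 0, "wx": 0, "wy": 0, "wz": 0, "fingers": 1}, {"dx": 0, "dy": 0, "dz": 0, "wx": 0, "wy": 0, "wz": 0, "fingers": 1}, {"dx": 0, "dy": 0, "dz": 0, "wx": 0, "wy": 0, "wz": 0, "fingers": 1}, {"dx": 0, "dy": 0, "dz": 0, "wx": 0, "wy": 0, "wz": 0, "fingers": 1}]'

```text
clock: 6.1
eef_pos: [473.6, 320.4, 130.7]
tool_rot: [-0.53, 1.571, -0.45]
force: [0.2, -1.0, -0.7]
width: 26.2
```

```bash
python3 -c "
from mv import *
plan((473,321,131),0.078)
save('side','s4',(160,60,320,220),3.5)"
```

```text
clock 6.1 pos [473.6377 320.4046 130.7391] F [ 0.1524 -0.9739 -0.6795] w 26.20751755816845
R [[3.3617098749827434e-05, -0.0797080074617997, 0.996818254455826], [-1.6250439732301558e-05, 0.9968182548439206, 0.07970800804086903], [-0.9999999993029067, -1.8878286945550604e-05, 3.221484753734849e-05]]
d units [-0.0003  0.0009 -0.0008] w units [0.0171 0.0003 0.0002]
```

View pics/s4.png

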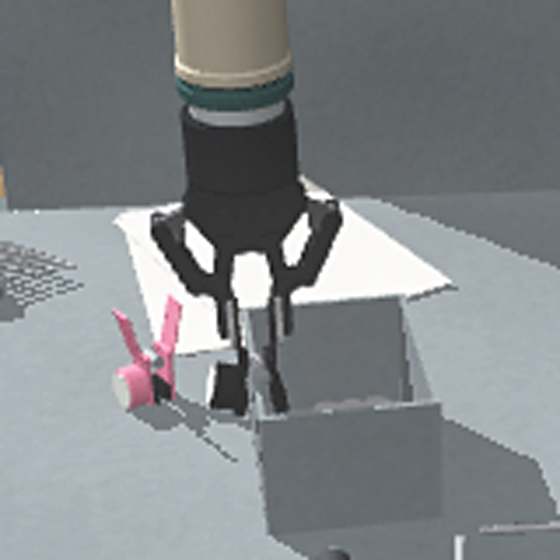

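The handles are parallel at crop (235–270, 340) and the jaws are open. Lifting.

Call:
servo_tool --rows '[{"dx": -0.01, "dy": 0, "dz": 0, "wx": 0, "wy": 0, "wz": 0, "fingers": 1}, {"dx": -0.02, "dy": 0, "dz": 0, "wx": 0, "wy": 0, "wz": 0, "fingers": 1}, {"dx": -0.03, "dy": 0, "dz": 0, "wx": 0, "wy": 0, "wz": 0, "fingers": 1}, {"dx": -0.05, "dy": 0, "dz": 0, "wx": 0, "wy": 0, "wz": 0, "fingers": 1}, {"dx": 0, "dy": 0, "dz": 0, "wx": 0, "wy": 0, "wz": 0, "fingers": 1}]'

```text
clock: 6.78
eef_pos: [475.8, 321.6, 217.2]
tool_rot: [0.552, 1.563, 0.631]
force: [0.7, 0.5, -2.2]
width: 25.7
```

```bash
python3 -c "
from mv import *
plan((597,15,213),-0.065)
save('side','s5',(160,60,320,220),3.5)"
```

```text
clock 6.775 pos [475.7551 321.5555 217.2114] F [ 0.706   0.5219 -2.2063] w 25.6793714187625
R [[0.006134453471774659, -0.07965414631364076, 0.9968036845114728], [0.004485734589616687, 0.996814603261147, 0.07962741305928317], [-0.9999711229159541, 0.003982926106180507, 0.006472220163016518]]
d units [ 0.0048 -0.4203  0.1286] w units [ 1.382   0.0589 -0.0424]
```

View pics/s5.png

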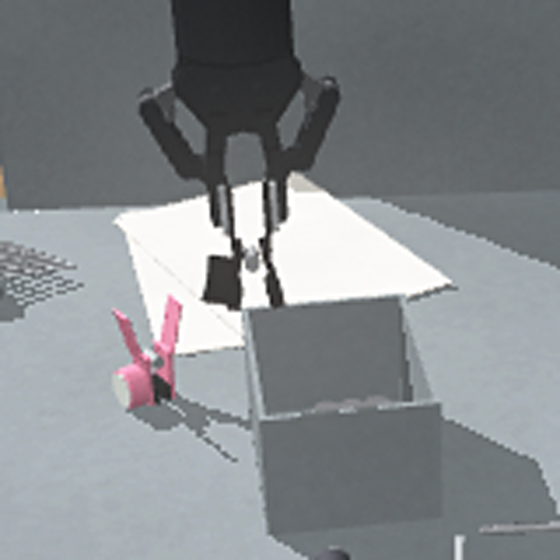

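Call:
servo_tool --rows '[{"dx": 0, "dy": 0, "dz": 0, "wx": 0.7, "wy": 0, "wz": 0, "fingers": 1}, {"dx": 0, "dy": 0, "dz": 0, "wx": 0.7, "wy": 0, "wz": 0, "fingers": 1}, {"dx": 0, "dy": -0.03, "dz": 0.014, "wx": 0, "wy": 0, "wz": 0, "fingers": 1}, {"dx": 0, "dy": -0.05, "dz": 0.024, "wx": 0, "wy": 0, "wz": 0, "fingers": 1}, {"dx": 0, "dy": -0.05, "dz": 0.024, "wx": 0, "wy": 0, "wz": 0, "fingers": 1}]'

```text
clock: 7.45
eef_pos: [513.0, 219.0, 212.4]
tool_rot: [-2.598, 1.569, -2.664]
force: [0.7, -0.7, -0.5]
width: 26.1
```

Call:
servo_tool --rows '[{"dx": 0, "dy": -0.05, "dz": 0.024, "wx": 0, "wy": 0, "wz": 0, "fingers": 1}, {"dx": 0, "dy": -0.05, "dz": 0.024, "wx": 0, "wy": 0, "wz": 0, "fingers": 1}, {"dx": 0, "dy": -0.05, "dz": 0.024, "wx": 0, "wy": 0, "wz": 0, "fingers": 1}, {"dx": 0, "dy": -0.05, "dz": 0.024, "wx": 0, "wy": 0, "wz": 0, "fingers": 1}, {"dx": 0, "dy": -0.05, "dz": 0.024, "wx": 0, "wy": 0, "wz": 0, "fingers": 1}]'

```text
clock: 8.07
eef_pos: [590.3, 25.8, 212.4]
tool_rot: [-3.129, 1.569, 3.088]
force: [0.5, 0.2, -1.3]
width: 25.9
```

Call:
servo_tool --rows '[{"dx": 0, "dy": -0.015, "dz": 0.006, "wx": 0, "wy": 0, "wz": 0, "fingers": 1}, {"dx": 0, "dy": 0, "dz": 0, "wx": 0, "wy": 0, "wz": 0, "fingers": 1}, {"dx": 0, "dy": 0, "dz": 0, "wx": 0, "wy": 0, "wz": 0, "fingers": 1}]'

```text
clock: 8.45
eef_pos: [593.7, 17.6, 212.8]
tool_rot: [2.442, 1.569, 2.378]
force: [0.1, 0.2, -2.2]
width: 25.9
```

```bash
python3 -c "
from mv import *
plan((597,15,213),-0.065)
save('side','s6',(200,100,360,270),3.5)
save('top','t6',(230,150,370,270),5)"
```

```text
clock 8.45 pos [593.7398  17.5821 212.7725] F [ 0.0782  0.2015 -2.1886] w 25.93179346700242
R [[-0.0015251145905231245, 0.06449167610463097, 0.9979170795906346], [0.0014605378783918918, 0.9979173194441355, -0.06448945946848025], [-0.9999977704248101, 0.0013591418786660162, -0.0016161307998117658]]
d units [-0.0003 -0.0032  0.0046] w units [ 0.0044 -0.0154 -0.013 ]
```

View pics/s6.png

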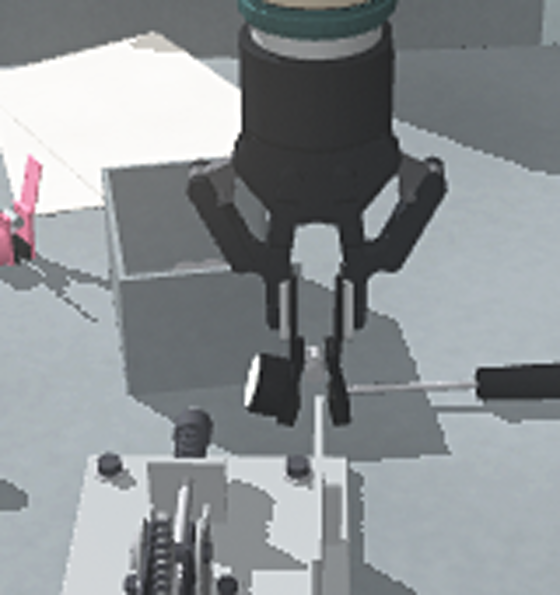

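View pics/t6.png

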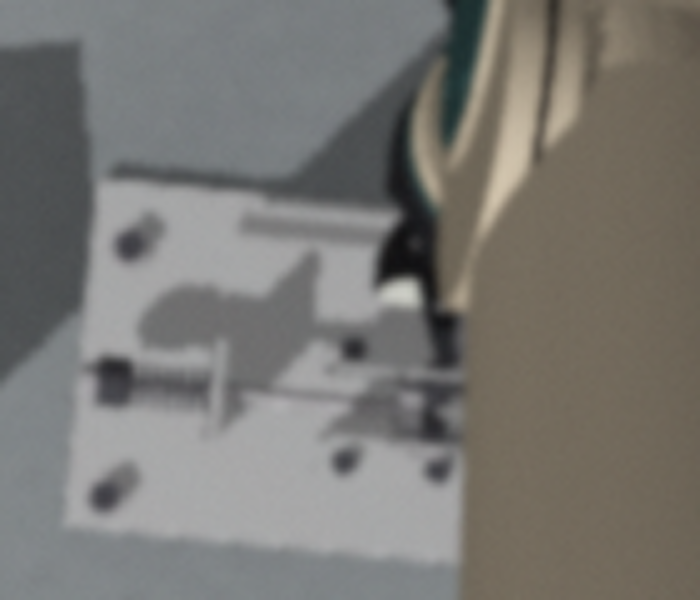

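Call:
servo_tool --rows '[{"dx": 0, "dy": -0.003, "dz": 0.005, "wx": 0, "wy": 0, "wz": 0, "fingers": 1}, {"dx": 0.02, "dy": 0, "dz": 0, "wx": 0, "wy": 0, "wz": 0, "fingers": 1}, {"dx": 0.02, "dy": 0, "dz": 0, "wx": 0, "wy": 0, "wz": 0, "fingers": 1}, {"dx": 0, "dy": 0, "dz": 0, "wx": 0, "wy": 0, "wz": 0, "fingers": 1}]'

```text
clock: 9.05
eef_pos: [596.5, 13.1, 181.1]
tool_rot: [-3.049, 1.566, -3.116]
force: [-0.3, -1.3, -0.4]
width: 25.7
```

```bash
python3 -c "
from mv import *
plan((597,15,146),-0.065)
save('side','s7',(230,140,340,260),5)"
```

```text
clock 9.05 pos [596.5028  13.0704 181.1385] F [-0.2564 -1.3221 -0.4071] w 25.745449484141332
R [[-0.004304870033459307, 0.06675282248679332, 0.997760256165799], [-0.00010938669700072401, 0.9977694640902626, -0.06675391047406729], [-0.9999907280212876, -0.0003965086076366184, -0.004287965995495691]]
d units [0.0468 0.0026 0.0007] w units [-0.0172 -0.041   0.0037]
```

View pics/s7.png

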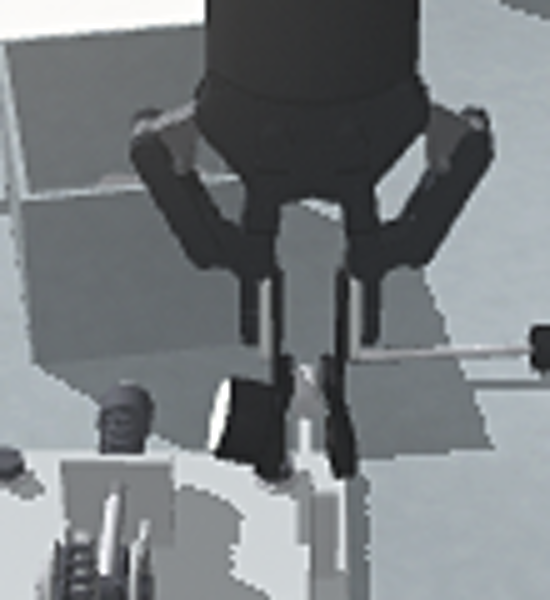

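Call:
servo_tool --rows '[{"dx": 0.012, "dy": 0, "dz": 0, "wx": 0, "wy": 0, "wz": 0, "fingers": 1}, {"dx": 0.012, "dy": 0, "dz": 0, "wx": 0, "wy": 0, "wz": 0, "fingers": 1}, {"dx": 0.012, "dy": 0, "dz": 0, "wx": 0, "wy": 0, "wz": 0, "fingers": 1}, {"dx": 0, "dy": 0, "dz": 0, "wx": 0, "wy": 0, "wz": 0, "fingers": 1}]'

```text
clock: 9.6
eef_pos: [597.4, 13.0, 155.3]
tool_rot: [-3.071, 1.569, -3.137]
force: [-0.1, 1.1, -0.4]
width: 25.6
```

Call:
servo_tool --rows '[{"dx": 0.011, "dy": 0, "dz": 0, "wx": 0, "wy": 0, "wz": 0, "fingers": 1}, {"dx": 0, "dy": 0, "dz": 0, "wx": 0, "wy": 0, "wz": 0, "fingers": 1}, {"dx": 0, "dy": 0, "dz": 0, "wx": 0, "wy": 0, "wz": 0, "fingers": 1}]'

```text
clock: 9.98
eef_pos: [598.2, 12.9, 148.1]
tool_rot: [0.056, 1.571, -0.011]
force: [0.3, -0.1, -1.5]
width: 25.8
```

```bash
python3 -c "
from mv import *
plan((597,15,146),-0.065)
save('side','s8',(230,140,340,260),5)"
```

```text
clock 9.975 pos [598.1823  12.887  148.1101] F [ 0.3216 -0.1082 -1.4748] w 25.797273212575025
R [[0.00016703371554049884, 0.06669210116468005, 0.9977735894189513], [-1.7790974563350326e-06, 0.9977736033562637, -0.06669210179843042], [-0.9999999860482863, 9.36469310565402e-06, 0.0001667804839843301]]
d units [ 0.0028  0.0027 -0.0018] w units [-0.0166  0.0016 -0.0001]
```

View pics/s8.png

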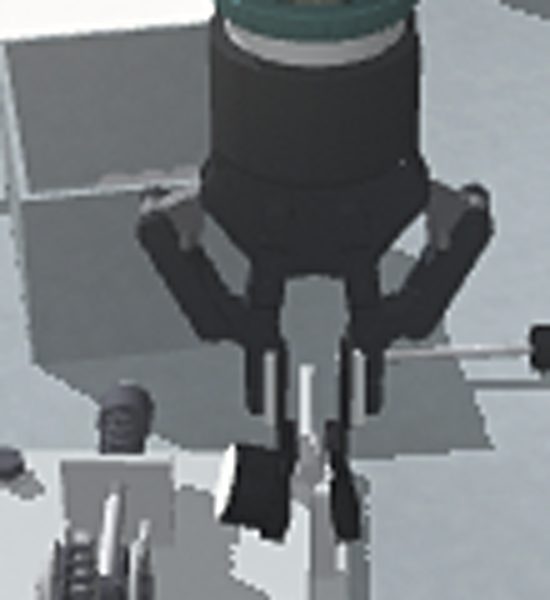

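Call:
servo_tool --rows '[{"dx": 0.003, "dy": 0, "dz": -0.001, "wx": 0, "wy": 0, "wz": 0, "fingers": 1}, {"dx": 0, "dy": 0, "dz": 0, "wx": 0, "wy": 0, "wz": 0, "fingers": 1}, {"dx": 0, "dy": 0, "dz": 0, "wx": 0, "wy": 0, "wz": 0, "fingers": 0.6}, {"dx": 0, "dy": 0, "dz": 0, "wx": 0, "wy": 0, "wz": 0, "fingers": 0.45}, {"dx": 0, "dy": 0, "dz": 0, "wx": 0, "wy": 0, "wz": 0, "fingers": 0.4}]'

```text
clock: 10.65
eef_pos: [596.6, 13.0, 145.5]
tool_rot: [3.112, 1.569, 3.045]
force: [-1.0, 0.2, -2.4]
width: 51.2
```

Call:
servo_tool --rows '[{"dx": 0, "dy": 0, "dz": 0, "wx": 0, "wy": 0, "wz": 0, "fingers": 0.3}, {"dx": 0, "dy": 0, "dz": 0, "wx": 0, "wy": 0, "wz": 0, "fingers": 0.1}, {"dx": 0, "dy": 0, "dz": 0, "wx": 0, "wy": 0, "wz": 0, "fingers": 0}, {"dx": 0, "dy": 0, "dz": 0, "wx": 0, "wy": 0, "wz": 0, "fingers": 0}]'

```text
clock: 11.15
eef_pos: [597.5, 13.0, 145.9]
tool_rot: [0.05, 1.57, -0.017]
force: [0.9, 0.5, -0.5]
width: 85.5
```

```bash
python3 -c "
from mv import *
plan((597,15,250),-0.065)
save('side','s9',(230,140,340,260),5)"
```

```text
clock 11.15 pos [597.5098  12.9609 145.9235] F [ 0.89    0.4701 -0.4884] w 85.53457164424543
R [[0.0004149441612857907, 0.06668385913135666, 0.9977740679896888], [-6.88295488181917e-06, 0.9977741540542164, -0.0666838620208614], [-0.9999999138869801, 2.0802445305327655e-05, 0.0004144795415004787]]
d units [-0.1388  0.0027 -0.0008] w units [-0.0166  0.004  -0.0002]
```

View pics/s9.png

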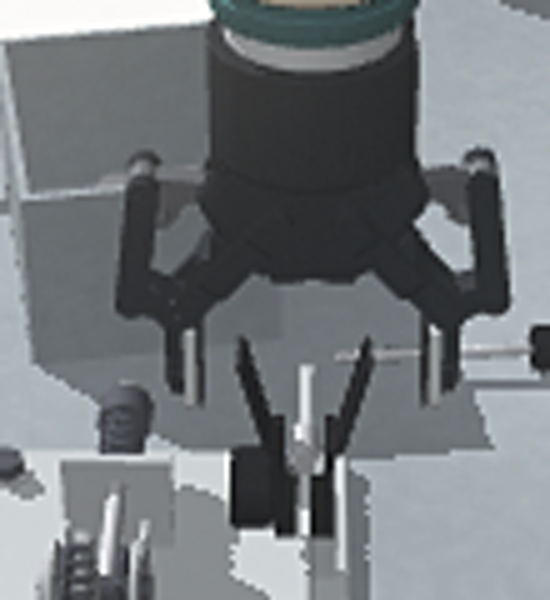

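The lamp is clipped upright on the plate, head to the left (-x) at crop (255,490), handles splayed symmetrically. I'll retreat and check from above.

Call:
servo_tool --rows '[{"dx": -0.02, "dy": 0, "dz": 0, "wx": 0, "wy": 0, "wz": 0, "fingers": 0}, {"dx": -0.05, "dy": 0, "dz": 0, "wx": 0, "wy": 0, "wz": 0, "fingers": 0}, {"dx": -0.07, "dy": 0, "dz": 0, "wx": 0, "wy": 0, "wz": 0, "fingers": 0}, {"dx": 0, "dy": -0.06, "dz": -0.04, "wx": 0, "wy": 0, "wz": 0, "fingers": 0}, {"dx": 0, "dy": -0.06, "dz": -0.04, "wx": 0, "wy": 0, "wz": 0, "fingers": 0}]'

```text
clock: 11.82
eef_pos: [531.4, -73.8, 252.6]
tool_rot: [-0.101, 1.568, -0.167]
force: [0.6, -1.5, 0.1]
width: 85.5
```

Call:
servo_tool --rows '[{"dx": 0, "dy": -0.06, "dz": -0.03, "wx": 0, "wy": 0, "wz": 0, "fingers": 0}, {"dx": 0, "dy": -0.06, "dz": -0.02, "wx": 0, "wy": 0, "wz": 0, "fingers": 0}, {"dx": 0, "dy": -0.03, "dz": 0, "wx": 0, "wy": 0, "wz": 0, "fingers": 0}, {"dx": 0, "dy": 0, "dz": 0, "wx": 0, "wy": 0, "wz": 0, "fingers": 0}]'

```text
clock: 12.32
eef_pos: [486.3, -184.8, 252.0]
tool_rot: [-0.52, 1.569, -0.591]
force: [0.3, 0.2, 0.6]
width: 85.7
```

```bash
python3 - <<'E'
from mv import *
plan((494,-194,180),-0.075)
save('side','s10',(190,140,340,370),2.6)
save('top','t10',(240,170,450,290),3.8)
for c in ('side','top'):
  for l in ('lever_grip','pivot','edge','lamp_grip','lamp_face'):
    print(l,c,[(np.round(d['point'],1),round(d['conf'],2)) for d in ctrl.mark_of(l,c)])
E
```

```text
clock 12.325 pos [ 486.334  -184.7611  251.99  ] F [0.2845 0.1907 0.6165] w 85.69962241464674
R [[0.0017586974644362985, 0.07085751820022419, 0.9974848966765031], [-0.001180659522002525, 0.9974858912005196, -0.07085550718891886], [-0.9999977565106446, -0.0010530766404803285, 0.001837934511233874]]
d units [ 0.096  -0.0115  0.0109] w units [0.039  0.0176 0.01  ]
lever_grip side [(array([236.1, 322.6]), 0.9)]
pivot side [(array([245.4, 255.2]), 0.55)]
edge side [(array([291.4, 234.7]), 0.95)]
lamp_grip side [(array([293.8, 216.8]), 0.9), (array([373. , 269.2]), 0.34)]
lamp_face side [(array([274.4, 234.9]), 0.83)]
lever_grip top [(array([402.1, 239.1]), 0.64), (array([177.1, 224.5]), 0.32)]
pivot top [(array([315.4, 231.3]), 0.81)]
edge top [(array([311.4, 194.3]), 0.7)]
lamp_grip top [(array([120.1, 287.7]), 0.94), (array([314.1, 192.7]), 0.76)]
lamp_face top [(array([130.7, 296.2]), 0.83), (array([308.8, 209.3]), 0.75)]
```

View pics/s10.png

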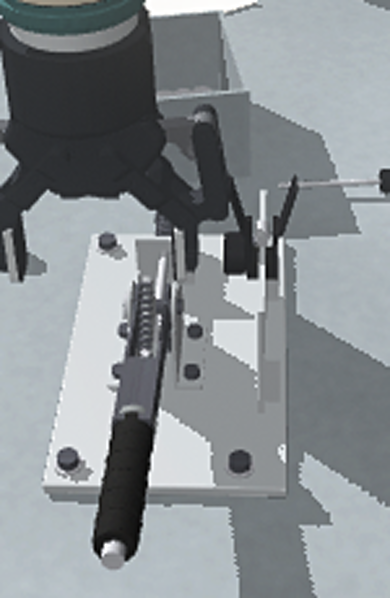

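View pics/t10.png

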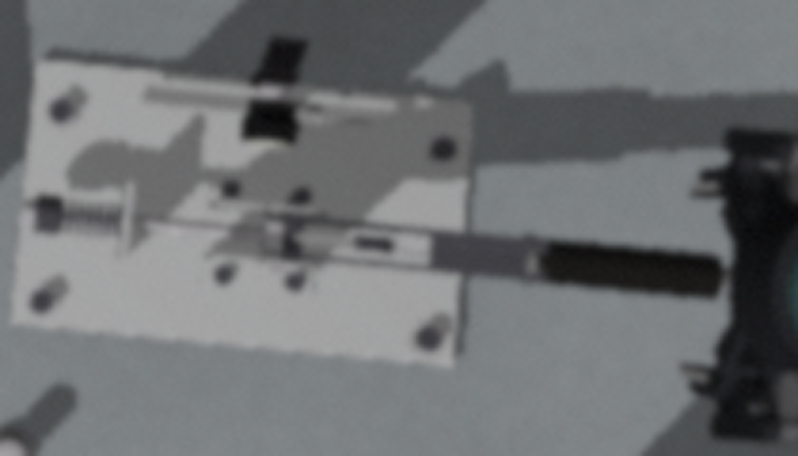

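```bash
python3 - <<'E'
from mv import *
np.set_printoptions(precision=1,suppress=True)
a=atz('top',(383.4,238.9),95);b=atz('top',(428.2,242.4),111);print(a,b,np.linalg.norm(a-b),(a+b)/2,np.arctan((b-a)[0]/-(b-a)[1]))
print(tri((236.1,322.6),(402.1,239.1)))
# side view: grip ends in crop
n=(190+127/2.6,140+413/2.6);m=(190+114/2.6,140+545/2.6);print(atz('side',n,109),atz('side',m,111))
# pivot guess
for yaw in(-.065,-.075,-.085):
  e=np.array([597,15]);p=e-85*np.array([np.cos(yaw),np.sin(yaw)]);print(yaw,p, p+[193*np.sin(yaw),-193*np.cos(yaw)])
E
```

```text
[ 492.3 -154.5   95. ] [ 485.  -254.3  111. ] 101.34451041678969 [ 488.6 -204.4  103. ] -0.0723607709066465
(array([ 490.5, -195.9,  103.9]), np.float64(3.310960451836618))
[ 493.3 -147.6  109. ] [ 486.7 -255.7  111. ]
-0.065 [512.2  20.5] [ 499.6 -172.1]
-0.075 [512.2  21.4] [ 497.8 -171.1]
-0.085 [512.3  22.2] [ 495.9 -170.1]
```

Call:
servo_tool --rows '[{"dx": 0, "dy": -0.017, "dz": 0.007, "wx": 0, "wy": 0, "wz": 0, "fingers": 0}, {"dx": 0.05, "dy": 0, "dz": 0, "wx": 0, "wy": 0, "wz": 0, "fingers": 0}, {"dx": 0.05, "dy": 0, "dz": 0, "wx": 0, "wy": 0, "wz": 0, "fingers": 0}, {"dx": 0.03, "dy": 0, "dz": 0, "wx": 0, "wy": 0, "wz": 0, "fingers": 0}, {"dx": 0, "dy": 0, "dz": 0, "wx": 0, "wy": 0, "wz": 0, "fingers": 0}]'

```text
clock: 13.55
eef_pos: [490.0, -196.3, 151.8]
tool_rot: [3.027, 1.567, 2.959]
force: [-0.1, 0.5, 0.2]
width: 85.5
```

```bash
python3 - <<'E'
from mv import *
plan((490.5,-198,80),-0.07)
save('side','s11',(160,220,320,370),3.7)
E
```

```text
clock 13.55 pos [ 489.9536 -196.2554  151.8453] F [-0.0556  0.4812  0.1532] w 85.45119089817688
R [[-0.0033171764837288675, 0.06775775439099074, 0.9976962879855102], [0.0006112850922089866, 0.9977017281753359, -0.06775609143453129], [-0.9999943113191754, 0.0003851179542617711, -0.0033509720156196243]]
d units [ 0.0958 -0.0023  0.0012] w units [ 0.0209 -0.032  -0.0036]
```

View pics/s11.png

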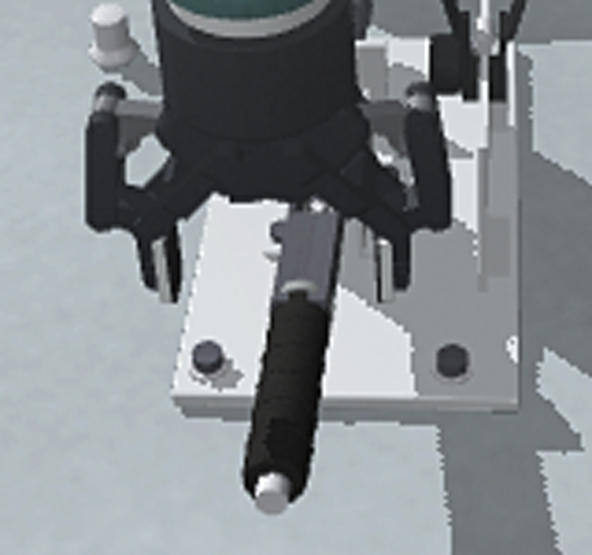

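The fingers are on either side of the grip (crop 170 and 385, grip about 285). Descending and closing.

Call:
servo_tool --rows '[{"dx": 0.04, "dy": -0.002, "dz": 0.001, "wx": 0, "wy": 0, "wz": 0, "fingers": 0}, {"dx": 0.036, "dy": 0, "dz": 0, "wx": 0, "wy": 0, "wz": 0, "fingers": 0}, {"dx": 0.02, "dy": 0, "dz": 0, "wx": 0, "wy": 0, "wz": 0, "fingers": 0}, {"dx": 0, "dy": 0, "dz": 0, "wx": 0, "wy": 0, "wz": 0, "fingers": 0.4}, {"dx": 0, "dy": 0, "dz": 0, "wx": 0, "wy": 0, "wz": 0, "fingers": 0.5}]'

```text
clock: 14.22
eef_pos: [492.4, -197.7, 82.3]
tool_rot: [-0.323, 1.569, -0.389]
force: [0.6, -0.8, -0.5]
width: 51.5
```

Call:
servo_tool --rows '[{"dx": 0, "dy": 0, "dz": 0, "wx": 0, "wy": 0, "wz": 0, "fingers": 0.55}, {"dx": 0, "dy": 0, "dz": 0, "wx": 0, "wy": 0, "wz": 0, "fingers": 0.6}]'

```text
clock: 14.48
eef_pos: [492.0, -197.3, 81.9]
tool_rot: [-0.193, 1.57, -0.259]
force: [0.6, 0.2, 0.1]
width: 34.1
```

```bash
python3 - <<'E'
from mv import *
plan((490.5,-198,80),-0.07)
save('side','s12',(160,220,320,370),3.7)
E
```

```text
clock 14.475 pos [ 491.9855 -197.2591   81.9253] F [0.5893 0.2062 0.1119] w 34.14606037117859
R [[0.0010978961917215702, 0.06660388713260798, 0.9977788917604837], [-0.0002912490913405952, 0.9977794720888948, -0.06660360539770403], [-0.9999993548987514, -0.0002174783508629985, 0.001114856604191472]]
d units [ 0.0026 -0.0011 -0.0019] w units [0.032  0.0106 0.0021]
```

View pics/s12.png

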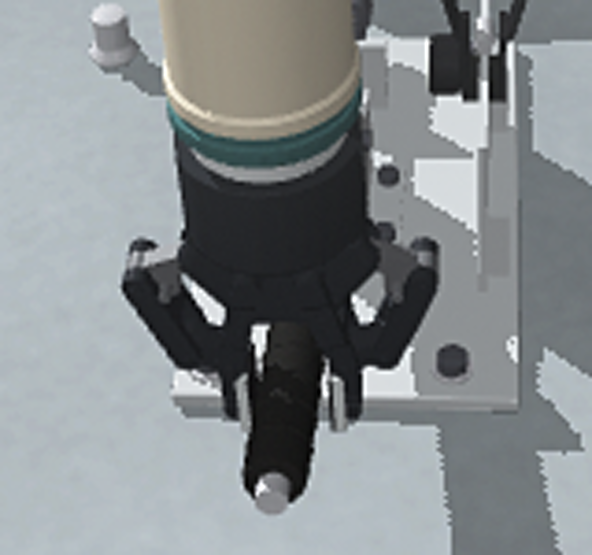

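Call:
servo_tool --rows '[{"dx": 0, "dy": 0, "dz": 0, "wx": 0, "wy": 0, "wz": 0, "fingers": 1}, {"dx": 0, "dy": 0, "dz": 0, "wx": 0, "wy": 0, "wz": 0, "fingers": 1}, {"dx": 0, "dy": 0, "dz": 0, "wx": 0, "wy": 0, "wz": 0, "fingers": 1}, {"dx": 0, "dy": 0, "dz": 0, "wx": 0, "wy": 0, "wz": 0, "fingers": 1}]'

```text
clock: 15.02
eef_pos: [490.4, -197.1, 81.8]
tool_rot: [2.753, 1.569, 2.685]
force: [-2.5, 0.6, 6.3]
width: 26.5
```

```bash
cat > st.py <<'E'
from mv import *
import time
s=ctrl.read_state()
R=Ro.from_euler('xyz',s['tool_rot']).as_matrix()
P=np.array([505,0,75.]);
tilt=np.arctan2(-R[1,0],-R[2,0])
g=s['eef_pos']-19*R[:,0]
d=g-P; ang=np.arctan2(d[2],np.hypot(d[0],d[1]))-0.14
print('t %.2f F %s tq %s tilt %.3f arcang %.3f grasp %s r %.1f w %.1f'%(s['clock'],np.round(s['force'],1),np.round(s['torque'],2),tilt,ang,np.round(g,1),np.linalg.norm(d),s['width']))
E
python3 st.py
```

```text
t 15.03 F [-2.5  0.6  6.3] tq [ 0.15  0.82 -0.17] tilt -0.001 arcang -0.010 grasp [ 490.4 -197.1  100.8] r 199.3 w 26.5
```

Gripped (26.5 mm). Pulling in small arc steps, watching Fz.

Call:
servo_tool --rows '[{"dx": -0.0033, "dy": 0, "dz": 0, "wx": 0, "wy": 0, "wz": -0.12, "fingers": 1}]'

```text
clock: 15.15
eef_pos: [490.3, -197.2, 83.3]
tool_rot: [-1.739, 1.558, -1.807]
force: [-1.7, -0.9, -9.0]
width: 26.3
```

Call:
servo_tool --rows '[{"dx": -0.0033, "dy": 0, "dz": 0, "wx": 0, "wy": 0, "wz": -0.12, "fingers": 1}]'

```text
clock: 15.28
eef_pos: [490.3, -197.1, 85.4]
tool_rot: [-1.667, 1.545, -1.734]
force: [-1.2, -2.2, -11.4]
width: 26.3
```

Call:
servo_tool --rows '[{"dx": -0.0033, "dy": 0, "dz": 0, "wx": 0, "wy": 0, "wz": -0.12, "fingers": 1}]'

```text
clock: 15.4
eef_pos: [490.4, -197.0, 87.8]
tool_rot: [-1.64, 1.532, -1.707]
force: [-1.3, -2.5, -14.9]
width: 26.2
```

Call:
servo_tool --rows '[{"dx": -0.0033, "dy": 0, "dz": 0, "wx": 0, "wy": 0, "wz": -0.12, "fingers": 1}]'

```text
clock: 15.52
eef_pos: [490.4, -196.9, 90.4]
tool_rot: [-1.623, 1.52, -1.69]
force: [-1.3, -3.1, -17.7]
width: 26.6
```

Call:
servo_tool --rows '[{"dx": -0.0033, "dy": 0, "dz": 0, "wx": 0, "wy": 0, "wz": -0.12, "fingers": 1}]'

```text
clock: 15.65
eef_pos: [490.4, -196.4, 93.6]
tool_rot: [-1.611, 1.508, -1.678]
force: [-3.5, -0.4, -5.7]
width: 26.4
```

Call:
servo_tool --rows '[{"dx": -0.0033, "dy": 0, "dz": 0, "wx": 0, "wy": 0, "wz": -0.12, "fingers": 1}]'

```text
clock: 15.78
eef_pos: [490.5, -196.2, 96.4]
tool_rot: [-1.597, 1.496, -1.664]
force: [-4.3, -0.5, -6.8]
width: 26.6
```

```bash
python3 st.py
```

```text
t 15.78 F [-4.3 -0.5 -6.8] tq [ 0.15  1.18 -0.33] tilt 0.075 arcang 0.064 grasp [ 490.7 -194.7  115.4] r 199.4 w 26.6
```

Click 1 felt (17.7 → 5.7 N at about 0.06 rad). On to click 2.

Call:
servo_tool --rows '[{"dx": -0.0033, "dy": 0.0001, "dz": 0, "wx": 0, "wy": 0, "wz": -0.12, "fingers": 1}, {"dx": -0.0033, "dy": 0, "dz": 0, "wx": 0, "wy": 0, "wz": -0.12, "fingers": 1}]'

```text
clock: 16.02
eef_pos: [490.6, -195.6, 101.2]
tool_rot: [-1.59, 1.471, -1.657]
force: [-4.5, 0.0, -6.8]
width: 26.2
```

Call:
servo_tool --rows '[{"dx": -0.0033, "dy": 0.0001, "dz": 0, "wx": 0, "wy": 0, "wz": -0.12, "fingers": 1}, {"dx": -0.0033, "dy": 0, "dz": 0, "wx": 0, "wy": 0, "wz": -0.12, "fingers": 1}]'

```text
clock: 16.27
eef_pos: [490.6, -195.0, 105.7]
tool_rot: [-1.588, 1.445, -1.654]
force: [-4.1, -0.8, -13.1]
width: 26.5
```

Call:
servo_tool --rows '[{"dx": -0.0033, "dy": 0.0001, "dz": 0, "wx": 0, "wy": 0, "wz": -0.12, "fingers": 1}]'

```text
clock: 16.4
eef_pos: [490.6, -194.7, 107.9]
tool_rot: [-1.587, 1.433, -1.654]
force: [-5.0, -0.5, -15.6]
width: 26.4
```

Call:
servo_tool --rows '[{"dx": -0.0033, "dy": 0.0001, "dz": 0, "wx": 0, "wy": 0, "wz": -0.12, "fingers": 1}]'

```text
clock: 16.52
eef_pos: [490.7, -194.3, 110.4]
tool_rot: [-1.586, 1.42, -1.653]
force: [-7.3, 1.1, -7.1]
width: 26.3
```

Call:
servo_tool --rows '[{"dx": -0.0033, "dy": 0.0001, "dz": 0, "wx": 0, "wy": 0, "wz": -0.12, "fingers": 1}]'

```text
clock: 16.65
eef_pos: [490.8, -193.6, 113.3]
tool_rot: [-1.584, 1.408, -1.651]
force: [-7.8, 1.1, -7.7]
width: 26.3
```

Call:
servo_tool --rows '[{"dx": -0.0033, "dy": 0, "dz": 0, "wx": 0, "wy": 0, "wz": -0.12, "fingers": 1}]'

```text
clock: 16.77
eef_pos: [490.8, -193.2, 115.8]
tool_rot: [-1.582, 1.395, -1.649]
force: [-6.7, 0.8, -9.3]
width: 26.6
```

```bash
python3 st.py
```

```text
t 16.77 F [-6.7  0.8 -9.3] tq [ 0.7   1.46 -0.48] tilt 0.175 arcang 0.163 grasp [ 491.1 -189.8  134.5] r 199.4 w 26.6
```

Click 2 felt (15.6 → 7.1 N at about 0.15). Easing the side force slightly and going on.

Call:
servo_tool --rows '[{"dx": -0.0033, "dy": 0.0001, "dz": -0.0005, "wx": 0, "wy": 0, "wz": -0.12, "fingers": 1}, {"dx": -0.0033, "dy": 0, "dz": -0.0005, "wx": 0, "wy": 0, "wz": -0.12, "fingers": 1}]'

```text
clock: 17.02
eef_pos: [491.0, -192.0, 120.8]
tool_rot: [-1.573, 1.37, -1.64]
force: [-5.1, 2.2, -8.5]
width: 26.4
```

Call:
servo_tool --rows '[{"dx": -0.0033, "dy": 0.0001, "dz": -0.0003, "wx": 0, "wy": 0, "wz": -0.12, "fingers": 1}, {"dx": -0.0033, "dy": 0, "dz": 0, "wx": 0, "wy": 0, "wz": -0.12, "fingers": 1}]'

```text
clock: 17.27
eef_pos: [491.1, -191.0, 125.3]
tool_rot: [-1.572, 1.345, -1.638]
force: [-3.4, 1.3, -15.3]
width: 26.3
```

Call:
servo_tool --rows '[{"dx": -0.0033, "dy": 0.0001, "dz": 0, "wx": 0, "wy": 0, "wz": -0.12, "fingers": 1}]'

```text
clock: 17.4
eef_pos: [491.1, -190.4, 127.5]
tool_rot: [-1.573, 1.332, -1.639]
force: [-3.1, 2.0, -16.9]
width: 26.8
```

Call:
servo_tool --rows '[{"dx": -0.0033, "dy": 0.0001, "dz": 0, "wx": 0, "wy": 0, "wz": -0.12, "fingers": 1}]'

```text
clock: 17.52
eef_pos: [491.1, -189.8, 130.0]
tool_rot: [-1.573, 1.32, -1.639]
force: [-4.5, 4.1, -9.3]
width: 26.1
```

Call:
servo_tool --rows '[{"dx": -0.0033, "dy": 0.0001, "dz": 0, "wx": 0, "wy": 0, "wz": -0.12, "fingers": 1}]'

```text
clock: 17.65
eef_pos: [491.3, -188.9, 132.8]
tool_rot: [-1.572, 1.307, -1.638]
force: [-2.9, 5.0, -9.8]
width: 26.2
```

Call:
servo_tool --rows '[{"dx": -0.0033, "dy": 0, "dz": 0, "wx": 0, "wy": 0, "wz": -0.12, "fingers": 1}]'

```text
clock: 17.77
eef_pos: [491.3, -188.1, 135.2]
tool_rot: [-1.571, 1.295, -1.637]
force: [-3.9, 2.6, -10.3]
width: 26.1
```

```bash
python3 st.py
```

```text
t 17.77 F [ -3.9   2.6 -10.3] tq [ 1.68  0.93 -0.53] tilt 0.275 arcang 0.264 grasp [ 491.7 -183.   153.4] r 199.5 w 26.1
```

Click 3 felt (16.9 → 9.3 N at about 0.25).

Call:
servo_tool --rows '[{"dx": -0.0033, "dy": 0.0001, "dz": -0.0002, "wx": 0, "wy": 0, "wz": -0.12, "fingers": 1}, {"dx": -0.0033, "dy": 0, "dz": -0.0002, "wx": 0, "wy": 0, "wz": -0.12, "fingers": 1}]'

```text
clock: 18.02
eef_pos: [491.5, -186.6, 140.0]
tool_rot: [-1.569, 1.27, -1.635]
force: [-4.2, 3.8, -10.2]
width: 26.0
```

Call:
servo_tool --rows '[{"dx": -0.0033, "dy": 0.0001, "dz": -0.0001, "wx": 0, "wy": 0, "wz": -0.12, "fingers": 1}, {"dx": -0.0033, "dy": 0, "dz": 0, "wx": 0, "wy": 0, "wz": -0.12, "fingers": 1}]'

```text
clock: 18.27
eef_pos: [491.6, -185.1, 144.3]
tool_rot: [-1.568, 1.245, -1.634]
force: [-0.8, 4.5, -16.6]
width: 26.4
```

Call:
servo_tool --rows '[{"dx": -0.0033, "dy": 0.0001, "dz": 0, "wx": 0, "wy": 0, "wz": -0.12, "fingers": 1}]'

```text
clock: 18.4
eef_pos: [491.7, -184.3, 146.4]
tool_rot: [-1.569, 1.232, -1.635]
force: [-0.2, 3.0, -20.8]
width: 26.3
```

Call:
servo_tool --rows '[{"dx": -0.0033, "dy": 0.0001, "dz": 0, "wx": 0, "wy": 0, "wz": -0.12, "fingers": 1}]'

```text
clock: 18.52
eef_pos: [491.7, -183.4, 148.8]
tool_rot: [-1.569, 1.219, -1.635]
force: [-1.5, 7.7, -12.6]
width: 26.6
```

Call:
servo_tool --rows '[{"dx": -0.0033, "dy": 0.0001, "dz": 0, "wx": 0, "wy": 0, "wz": -0.12, "fingers": 1}]'

```text
clock: 18.65
eef_pos: [491.9, -182.3, 151.4]
tool_rot: [-1.569, 1.207, -1.635]
force: [-0.3, 7.5, -13.1]
width: 26.2
```

Call:
servo_tool --rows '[{"dx": -0.0033, "dy": 0, "dz": 0, "wx": 0, "wy": 0, "wz": -0.12, "fingers": 1}]'

```text
clock: 18.77
eef_pos: [492.0, -181.3, 153.7]
tool_rot: [-1.569, 1.195, -1.634]
force: [-0.7, 7.1, -14.4]
width: 26.7
```

```bash
python3 st.py
```

```text
t 18.77 F [ -0.7   7.1 -14.4] tq [ 2.86  0.42 -0.45] tilt 0.375 arcang 0.364 grasp [ 492.4 -174.3  171.4] r 199.6 w 26.7
```

Click 4 felt (20.8 → 12.6 N at about 0.35). Now the fifth.

Call:
servo_tool --rows '[{"dx": -0.0033, "dy": 0.0004, "dz": 0, "wx": 0, "wy": 0, "wz": -0.12, "fingers": 1}, {"dx": -0.0033, "dy": 0.0004, "dz": 0, "wx": 0, "wy": 0, "wz": -0.12, "fingers": 1}]'

```text
clock: 19.02
eef_pos: [492.1, -179.3, 158.3]
tool_rot: [-1.568, 1.169, -1.634]
force: [-0.5, 5.8, -13.1]
width: 26.3
```

Call:
servo_tool --rows '[{"dx": -0.0033, "dy": 0.0003, "dz": 0, "wx": 0, "wy": 0, "wz": -0.12, "fingers": 1}, {"dx": -0.0033, "dy": 0.0003, "dz": 0, "wx": 0, "wy": 0, "wz": -0.12, "fingers": 1}]'

```text
clock: 19.27
eef_pos: [492.3, -177.4, 162.6]
tool_rot: [-1.567, 1.143, -1.634]
force: [0.5, 2.3, -19.1]
width: 26.6
```

Call:
servo_tool --rows '[{"dx": -0.0033, "dy": 0.0001, "dz": 0, "wx": 0, "wy": 0, "wz": -0.12, "fingers": 1}]'

```text
clock: 19.4
eef_pos: [492.4, -176.4, 164.6]
tool_rot: [-1.568, 1.131, -1.634]
force: [2.4, 1.6, -22.0]
width: 26.4
```

Call:
servo_tool --rows '[{"dx": -0.0033, "dy": 0.0001, "dz": 0, "wx": 0, "wy": 0, "wz": -0.12, "fingers": 1}]'

```text
clock: 19.52
eef_pos: [492.5, -175.2, 166.8]
tool_rot: [-1.568, 1.118, -1.634]
force: [1.3, 6.1, -13.8]
width: 26.4
```

Call:
servo_tool --rows '[{"dx": -0.0033, "dy": 0.0001, "dz": 0, "wx": 0, "wy": 0, "wz": -0.12, "fingers": 1}]'

```text
clock: 19.65
eef_pos: [492.7, -173.8, 169.3]
tool_rot: [-1.568, 1.106, -1.634]
force: [1.7, 4.8, -15.2]
width: 26.1
```

```bash
python3 st.py
```

```text
t 19.65 F [  1.7   4.8 -15.2] tq [ 2.99  0.26 -0.35] tilt 0.464 arcang 0.451 grasp [ 493.2 -165.3  186.3] r 199.7 w 26.1
```

Click 5 felt (22.0 → 13.8 N at about 0.45). Settling into the fifth gap at about 0.497, then holding.

Call:
servo_tool --rows '[{"dx": -0.0033, "dy": 0.0002, "dz": 0, "wx": 0, "wy": 0, "wz": -0.12, "fingers": 1}, {"dx": -0.0033, "dy": 0.0002, "dz": 0, "wx": 0, "wy": 0, "wz": -0.12, "fingers": 1}, {"dx": -0.002, "dy": 0.0001, "dz": 0, "wx": 0, "wy": 0, "wz": -0.07, "fingers": 1}]'

```text
clock: 20.02
eef_pos: [493.0, -170.7, 175.0]
tool_rot: [-1.567, 1.073, -1.633]
force: [1.3, 5.2, -14.6]
width: 26.1
```

Call:
servo_tool --rows '[{"dx": 0, "dy": 0, "dz": 0, "wx": 0, "wy": 0, "wz": 0, "fingers": 1}, {"dx": 0, "dy": 0, "dz": 0, "wx": 0, "wy": 0, "wz": 0, "fingers": 1}, {"dx": 0, "dy": 0, "dz": 0, "wx": 0, "wy": 0, "wz": 0, "fingers": 1}, {"dx": 0, "dy": 0, "dz": 0, "wx": 0, "wy": 0, "wz": 0, "fingers": 1}]'

```text
clock: 20.52
eef_pos: [492.9, -170.7, 174.9]
tool_rot: [-1.567, 1.074, -1.633]
force: [0.4, 6.4, -13.6]
width: 26.6
```

```bash
python3 st.py; python3 - <<'E'
from mv import *
save('side','s13',(160,150,400,370),3); save('top','t13')
E
```

```text
t 20.52 F [  0.4   6.4 -13.6] tq [ 2.98  0.27 -0.28] tilt 0.496 arcang 0.484 grasp [ 493.5 -161.7  191.6] r 199.7 w 26.6
```

View pics/s13.png

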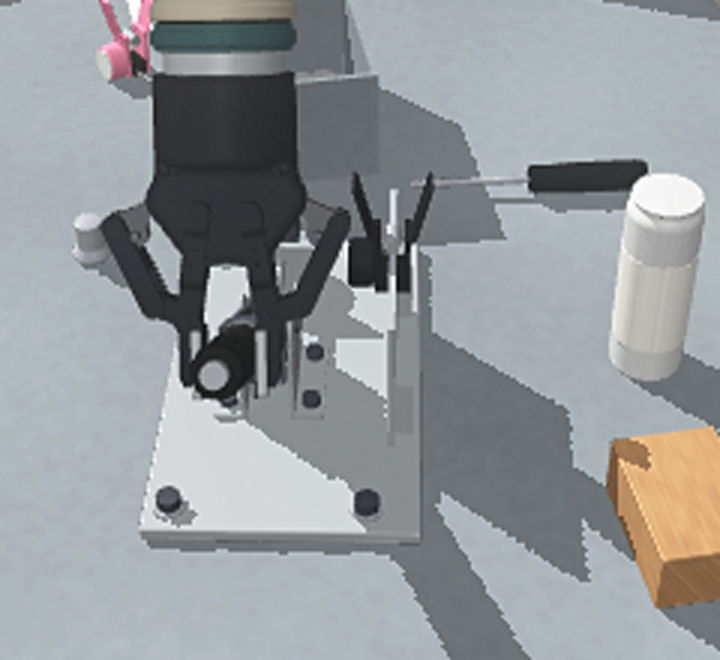

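View pics/t13.png

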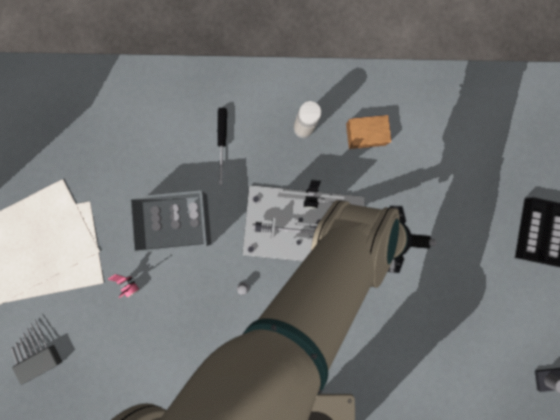

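```bash
python3 - <<'E'
from mv import *
for L in (258,264,270):
  for q in (0,.45,.5,.55):
    h=L*np.cos(.14+q);print(L,q,proj('side',[505-.07*h,-h,75+L*np.sin(.14+q)]).round(1))
print('seen: 0 -> 233.5,353 ; now 230.7,275.7')
E
python3 st.py
```

```text
258 0 [234.1 349.5]
258 0.45 [231.6 280.4]
258 0.5 [231.5 271.7]
258 0.55 [231.5 263. ]
264 0 [233.8 352.3]
264 0.45 [231.1 281.2]
264 0.5 [231.1 272.2]
264 0.55 [231.1 263.2]
270 0 [233.4 355.2]
270 0.45 [230.6 281.9]
270 0.5 [230.6 272.7]
270 0.55 [230.6 263.4]
seen: 0 -> 233.5,353 ; now 230.7,275.7
t 20.62 F [  0.8   5.8 -14.6] tq [ 2.95  0.27 -0.22] tilt 0.496 arcang 0.484 grasp [ 493.5 -161.7  191.6] r 199.7 w 26.5
```

```bash
python3 -c "
from cell import ctrl
print(ctrl.finish_job())"
```

```text
the job is handed in; nothing more can be done
None
```

The lamp is moved and the lever is up five clicks. I handed the job in at about 20.6 s with the lever still gripped; the hand-in gives no verdict.

- **Lamp:** I took the black clip-on lamp from the bin's rim and left the pink look-alike alone. I clipped the lamp onto the jig's back plate with its head on the ratchet side and let go. Before I handed in, the side and top pictures still showed it upright there. No loose thing looked moved.
- **Lever:** I counted five sudden force drops while pulling up, at about 0.05, 0.15, 0.25, 0.35 and 0.45 rad. I stopped just after the fifth and held it there. The last readings showed a steady upward pull of about 14 N.
- **Disagreement:** the tool's tilt puts the lever at 0.496 rad. The grip position (0.484 rad) and a rough pixel check of the lever's tip (about 0.48 rad) read slightly lower. All three lie past the fifth tooth tip (0.45 rad) and below the sixth (0.55 rad).

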